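# Open the test kiln to its vent mark and hold the lid

### The job

Open the bench-top test kiln for venting: press the black paddle of its lid catch right down to the stop so that the lid pops free, and let the paddle spring all the way back up. Then take the lid by its wooden grip, raise it until its yellow pointer stands level with the red vent tab on the quadrant, and finish while still holding it steady there, so that I can fit the prop. Leave the red tab as it is set, and do not disturb the pots, tools and jars standing about.

Things in the scene. Friction and masses are not known exactly. Their poses are not given: they have to be found in the camera images.
- kiln: bench-top test kiln, fixed: a 280 x 280 mm steel case on rubber feet, lid split line 155 mm and closed lid top 200 mm above the table. Origin: centre of its underside, on the table. Its x axis points from the front (handle and catch) to the back (hinge), y to its left (grey controller box), z up. It stands turned on the bench: the front face is at x = -140 mm, the lid hinge line runs along y at x = 145, z = 155 mm
- kiln_lid (a joint): lid angle (rad): 0 shut, grows as the front of the lid goes up, about the kiln's +y direction through the hinge line. The 45 mm thick, 280 mm square lid weighs about 0.85 kg (0.7 to 1.0) and falls back when let go. While the catch is hooked it cannot open; freed, two sprung pins lift it to about 0.07 and it rests there
- lid_grip (a point): centre of the lid's round wooden grip: an 18 mm thick bar, 114 mm long along the kiln's y, held 62 mm in front of the lid's front face by a 10 mm steel stalk at each end (53 mm of free room behind it). Moves with the lid: 348 mm from the hinge line; on the shut lid at x = -202, y = -35, z = 177 mm of the kiln. Its axes are the lid's (y along the bar, x from the front to the back of the lid)
- catch_lever (a joint): angle of the sprung catch lever (rad): 0 at rest, paddle up and hook over the lid's keeper rod; 0.5 is the stop, paddle fully down. The spring takes about 3 N on the paddle at rest and 7 N at the stop and brings it back up. The hook lets go at about 0.25
- lever_paddle (a point): centre of the upper face of the black 40 x 34 mm paddle of the catch, which juts out from the kiln's front to the left of the grip. At rest at x = -237, y = 85, z = 140 mm of the kiln, sloping up outwards by 0.25 rad; at the stop 42 mm lower and sloping down by as much. The lever swings about a line along the kiln's y at x = -156, z = 115 mm; its hook stands up beside the lid's front face
- vent_tab (a joint): the angle at which the red tab is clamped on the quadrant (rad), measured like the lid's angle: pointer and tab are level when kiln_lid equals vent_tab. Set between 0.26 and 0.48; stiff, not to be moved
- vent_mark (a point): inner end of the 9 mm high red tab on the aluminium quadrant (an upright arc plate 200 mm from the hinge line, on the kiln's right side), where the pointer's tip comes level with it; its axes turn with the tab about the hinge line
- lid_pointer (a point): tip of the yellow pointer (8 mm high) on the right-hand edge of the lid, 183 mm in front of the hinge line and 10 mm above the lid's lower face; its axes are the lid's
- tool_cup: pale cup, 84 mm wide, 100 mm high, with wooden tools standing in it up to 190 mm; origin at its underside. Bystander
- bisque_mug: pinkish unglazed mug, 80 mm wide, 90 mm high; origin at its underside. Bystander
- glaze_jar: green glaze jar with a black cap, 68 mm wide, 95 mm high; origin at its underside. Bystander
- kiln_post: cream square kiln post, 45 x 45 x 120 mm, upright; origin at its underside. Bystander
- bisque_bowl: pale unglazed bowl, 130 mm wide, 50 mm high; origin at its underside. Bystander
- round_cutter: steel cutter ring, 72 mm wide, 22 mm high; origin at its underside. Bystander
- banding_wheel: black banding wheel, 200 mm wide, 49 mm high; origin at its underside. Bystander

How it is judged:
By the outcome, as a careful person would: the job done as asked, in the order asked, and still so for the second after the job is handed in, while the arm keeps its last pose, push and grip.
It also fails if it takes over 42 s, if anything falls off the work surface, if the arm or the gripper's body presses on something with over 40 N, if the wrist force passes 120 N, or if a joint passes its speed limit or range.

### The arm

A 7-joint arm with a two-finger parallel gripper is mounted at the origin on the work surface. World frame = base frame: x ahead of the robot, y to its left, z up, the work surface at z = 0. Lengths are in m, angles in rad, forces in N, time in s.
With the tool pointing down it reaches from about 0.4 to 0.85 m from the base axis. Payload 4.5 kg.
Tool frame: the origin (TCP) lies on the centre line of the jaws, within the pads' length; the fingertips stand 11 mm ahead of it and the grasp point (between the pads) lies 8 mm behind it; z points along the fingers, y is the line along which they close (so a half turn about z gives the same grasp; the last joint's range is limited). The gripper opens to 88 mm and grips with 3 to 60 N. Pads are 18 mm wide; open, the fingers measure 123 mm over their backs; the gripper's body (75 mm by 187 mm) begins 45 mm behind the grasp point.
Start: joints at [1.158, 0.689, -0.195, 1.565, 0.157, 0.902, -0.215], TCP at [0.27, -0.564, 0.25] pointing down, gripper open.
Joint ranges: [-3.01, 3.01], [-0.46, 2.08], [-1.47, 1.51], [0.13, 2.56], [-1, 4.14], [0.04, 2.09], [-2.66, 2.66]. Speed limits (rad/s): [2.57, 2.57, 3.14, 3.14, 3.14, 3.14, 3.14].

### API

Orientations are given as a unit quaternion [x, y, z, w].
In Python, from plant import * gives the robot as it stands. The module is installed in compiled form; this text tells all that it offers.
- The arm moves only by the tool send_rows, never from a script. Its argument "motion" is a list of rows, each an object of numbers: "x", "y", "z": the shift along the tool's x, y, z in cm; "rx", "ry", "rz": the turn, a rotation vector about the tool's x, y, z in rad; "jaw": the finger opening in cm, from 0 to 8.81. In form: [{"x": .., "y": .., "z": .., "rx": .., "ry": .., "rz": .., "jaw": ..}, ...]. A call has exactly 5 rows; each row shifts and turns the commanded pose from where the row before left it, along the tool's axes as they then stand; what a row does not reach is not made up. A row lasts 1/10 s, in which the tool goes at most 50 mm and 8.59 degrees, less where a joint would pass 70% of its speed; a pose out of reach is approached as far as the arm can. A call is refused whole if a number of a shift passes 5 or a number of a turn 0.15, either way. A call with a gripper value outside its range is refused whole. The fingers move at their own pace and stop on an object; "grip_force" is the grip in N (left out, the last holds). Time passes only in rows, so rows that do not move let the fingers close, or fill a call up. It gives the time, the measured TCP pose, the force, the opening and the grip force at its end, in the units of the state.
- get_state(): the state, without advancing time (a new reading comes with each control period).
- snapshot(name): name is "side" or "top" or "wrist"; returns a dict with "img" (384x512x3 uint8, red, green, blue), "vertical_fov" (degrees; the focal length in pixels is half the picture's height over the tangent of half this angle, whatever the lens; pixels are square), "cx", "cy" (the principal point, pixels), "D" ([k1, k2, p1, p2, k3] as OpenCV has them; the pictures are not rectified), "extrinsics" (4x4, takes a point from camera to world coordinates). Camera axes: x right, y up, looking along -z (the intrinsics and any distortion apply to the point x, -y, -z); pixel columns grow to the right and rows downward; lengths in m; the calibration is good to about 2 mm. A picture is of the moment at which its call begins. There is no depth.
- finish_job(): hands the job in; it is judged then, once.
The state is a dict: "clock": time; "q": joint angles; "qd": joint speeds; "joint_torque": joint torques, N m; "tool_pos": TCP position; "eef_rot": TCP orientation; "contact_force": force on the tool from outside, world axes, zero at the start; "moment": the same for the moment, N m; "opening": opening from 0.0 (shut) to 1.0 (fully open); "finger_force": force on a finger pad.
Only numpy, scipy, OpenCV 4.12 (cv2) and the standard library are available. Lean on these libraries where they do the work, as an engineer would, in place of code of your own. Each camera call takes 0.05 s, during which the arm holds its last target. There are 200 camera calls.

## Working session

There is one attempt and no reset: what is moved stays moved. The work goes in short steps, Python scripts to look and compute and a tool call to move; the robot and the scene stay as the last step left them, time stands still between calls to the robot, and variables do not carry over. Pictures are saved under pics/ and viewed, at most 12 in all, crops included, and the job is handed in when it is done.

Besides the shell and the picture viewer there is one more tool, called after ">>>" by a JSON object that holds its "method" and its "body". send_rows: Moves the arm, as the interface text tells. Its arguments: {"type":"object","properties":{"motion":{"type":"array"},"grip_force":{"type":"number"}},"required":["motion"]}

```bash
mkdir -p pics
cat > h.py <<'E'
from plant import *
import numpy as np, cv2
from scipy.spatial.transform import Rotation as R
def cam(s):
    h=s["img"].shape[0]; f=h/2/np.tan(np.radians(s["vertical_fov"])/2)
    return np.array([[f,0,s["cx"]],[0,f,s["cy"]],[0,0,1]]),np.array(s["D"],float),np.array(s["extrinsics"])
def ray(s,uv):
    K,D,E=cam(s); p=cv2.undistortPoints(np.array(uv,float).reshape(-1,1,2),K,D).reshape(-1,2)
    d=np.c_[p[:,0],-p[:,1],-np.ones(len(p))]@E[:3,:3].T
    return E[:3,3],d/np.linalg.norm(d,axis=1,keepdims=True)
def onz(s,uv,z):
    o,d=ray(s,uv); return o+d*((z-o[2])/d[:,2])[:,None]
def proj(s,P):
    K,D,E=cam(s); p=(np.atleast_2d(P)-E[:3,3])@E[:3,:3]; p=p*[1,-1,-1]
    return cv2.projectPoints(p,np.zeros(3),np.zeros(3),K,D)[0].reshape(-1,2)
def save(s,n): cv2.imwrite(n,s["img"][:,:,::-1])
E
python3 - <<'E'
from h import *
a=snapshot("side");b=snapshot("top")
for n,s in(("s",a),("t",b)): print(n,s["vertical_fov"],s["cx"],s["cy"],s["D"],np.round(s["extrinsics"],3).tolist())
np.savez("s0.npz",a=a["img"],b=b["img"])
save(a,"pics/a.png");save(b,"pics/b.png")
print(get_state())
E
```

```text
s 42.86287905138792 247.99065942171723 194.66193119164262 [-0.08128867  0.          0.          0.          0.        ] [[0.766, 0.403, -0.501, -0.287], [-0.643, 0.473, -0.602, -1.017], [-0.006, 0.783, 0.621, 1.193], [0.0, 0.0, 0.0, 1.0]]
t 49.4568605505089 260.6605494780027 195.25599272348302 [-0.1204957  0.         0.         0.         0.       ] [[-0.024, 0.989, -0.147, 0.344], [-1.0, -0.026, -0.009, 0.001], [-0.013, 0.147, 0.989, 1.686], [0.0, 0.0, 0.0, 1.0]]
{'clock': 0.1, 'q': array([ 1.15782627,  0.6899173 , -0.19452083,  1.56621677,  0.15731936,
        0.90247014, -0.21509058]), 'qd': array([-0.00064799, -0.00163768, -0.0004077 , -0.0037024 ,  0.00011157,
        0.00221124, -0.00039368]), 'joint_torque': array([-2.74147933e-03, -5.28494954e+01, -1.27152644e+00, -1.53834218e+01,
       -5.26591949e-02,  2.08978767e-03,  4.43163219e-05]), 'tool_pos': array([ 0.26976513, -0.56319483,  0.2489857 ]), 'eef_rot': array([ 9.75142252e-01,  2.21578279e-01, -2.40134995e-04, -7.73036933e-04]), 'contact_force': array([ 0.16316079, -0.84233156,  0.10804584]), 'moment': array([-0.07017541,  0.01108198, -0.06593888]), 'finger_force': 0.0, 'opening': 0.9996049762212963}
```

View pics/a.png

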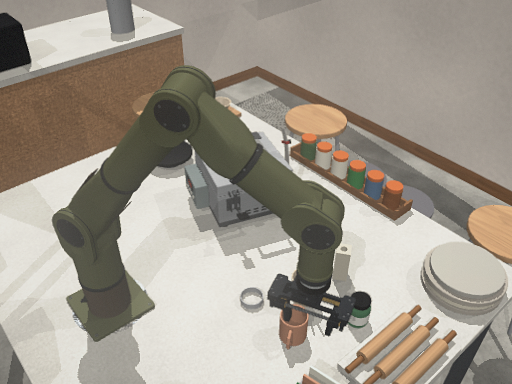

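View pics/b.png

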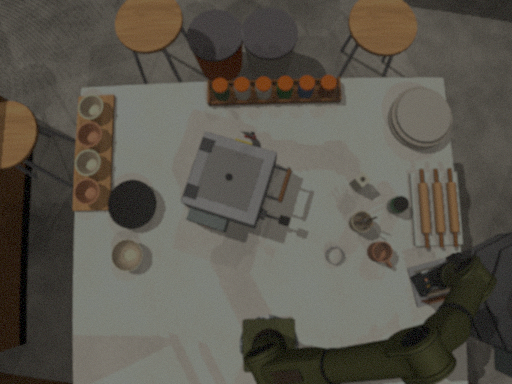

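Run:
```python
import cv2
b=cv2.imread("pics/b.png")[120:245,165:325]
cv2.imwrite("pics/c.png",cv2.resize(b,None,fx=4.9,fy=4.8,interpolation=cv2.INTER_CUBIC))
```

```text
(no output)
```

View pics/c.png

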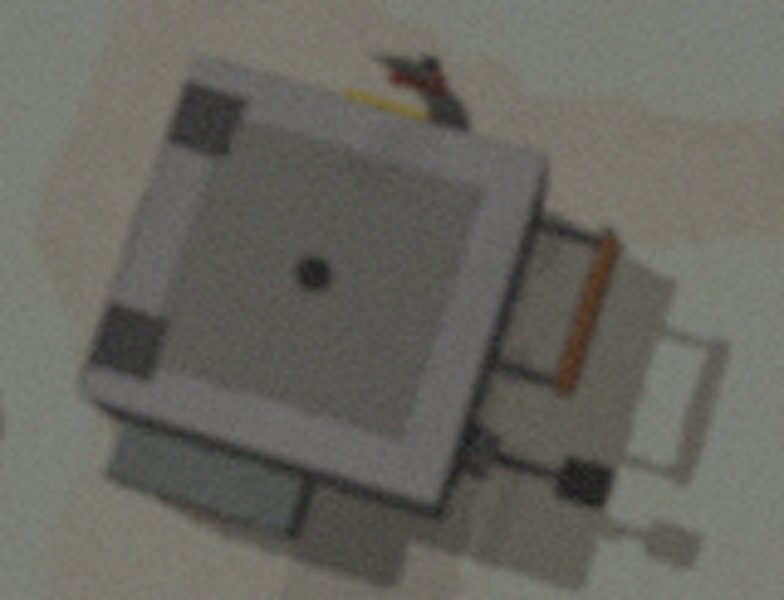

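The crop shows the lid (corners at 195,60 / 545,155 / 435,508 / 88,390), grip (610,235 to 567,388), black paddle at (587,482), yellow pointer at (385,103) and red tab at (415,80).

Run:
```python
from h import *
s=snapshot("top")
px=lambda l:[((u+.5)/4.9-.5+165,(v+.5)/4.8-.5+120) for u,v in l]
C=onz(s,px([(195,60),(545,155),(435,508),(88,390)]),.2)
print(C.round(4).tolist(),[np.linalg.norm(C[i]-C[i-1]).round(4) for i in range(4)])
g=onz(s,px([(610,235),(567,388)]),.182); p=onz(s,px([(587,482)]),.14)[0]
# fit kiln pose from all points
L=np.array([[140,-140],[-140,-140],[-140,140],[140,140],[-202,-35],[-237,85]])/1e3
W=np.vstack([C,[g.mean(0)],[p]])[:,:2]
L0=L-L.mean(0);W0=W-W.mean(0);H=L0.T@W0;th=np.arctan2(H[0,1]-H[1,0],H[0,0]+H[1,1])
Rm=np.array([[np.cos(th),-np.sin(th)],[np.sin(th),np.cos(th)]]);t=W.mean(0)-Rm@L.mean(0)
print("yaw",th,"t",t,"res",((L@Rm.T+t-W)*1e3).round(1).tolist())
np.savez("kiln.npz",th=th,t=t)
for n,q in(("grip",(-.202,-.035)),("pad",(-.237,.085))): print(n,Rm@q+t)
a=snapshot("side"); hs=cv2.cvtColor(s["img"],cv2.COLOR_RGB2HSV)
for n,z,u in (("cup",.1,(361,221)),("mug",.09,(380,252)),("jar",.095,(399,205)),("post",.12,(360,183)),("cutter",.022,(335,256))): print(n,onz(s,[u],z)[0].round(3))
w=snapshot("wrist");print(w["vertical_fov"],np.round(w["extrinsics"],3).tolist());st=get_state();print(st["tool_pos"],R.from_quat(st["eef_rot"]).as_matrix().round(3).tolist())
```

```text
[[0.8076, 0.2175, 0.2], [0.7244, -0.045, 0.2], [0.4571, 0.0431, 0.2], [0.5522, 0.2976, 0.2]] [np.float64(0.2677), np.float64(0.2754), np.float64(0.2814), np.float64(0.2717)]
yaw 1.2498922127505718 t [0.63531683 0.12810785] res [[4.7, -0.7], [-0.3, -3.9], [1.2, -3.7], [-5.6, 7.5], [-1.0, -0.2], [1.0, 0.9]]
grip [ 0.60481432 -0.07462004]
pad [ 0.47990039 -0.06998235]
cup [ 0.47  -0.366  0.1  ]
mug [ 0.35  -0.436  0.09 ]
jar [ 0.529 -0.52   0.095]
post [ 0.615 -0.366  0.12 ]
cutter [ 0.341 -0.273  0.022]
60.5603459537358 [[0.432, 0.861, 0.268, 0.34], [-0.902, 0.413, 0.127, -0.531], [-0.001, -0.297, 0.955, 0.384], [0.0, 0.0, 0.0, 1.0]]
[ 0.26995193 -0.56340475  0.24934589] [[0.902, 0.432, -0.0], [0.432, -0.902, 0.001], [-0.0, -0.001, -1.0]]
```

>>> {"method": "send_rows", "body": {"motion": [{"z": -3.5, "rz": 0.15}, {"z": -3.5, "rz": 0.15}, {"z": -3.5, "rz": 0.15}, {"z": -3.5, "rz": 0.15}, {"z": -3.5, "rz": 0.15, "jaw": 0}]}}

```text
schema error: expected keys x, y, z, rx, ry, rz, jaw
```

```bash
cat >> h.py <<'E'
k=np.load("kiln.npz");TH=float(k["th"]);T0=np.r_[k["t"],0]
RK=R.from_euler("z",TH).as_matrix()
def k2w(p): return RK@np.array(p)+T0
def w2k(p): return (np.array(p)-T0)@RK
def toolR(al): # tool y=-kx at tilt 0; tilt al leans body outward (tool z gets +kx)
    z=np.array([np.sin(al),0,-np.cos(al)]);x=np.array([0,-1.,0]);return RK@np.c_[x,np.cross(z,x),z]
def go(pk,al,off=0.0):
    "shift (cm, present tool axes) and turn to bring the point off m ahead of the TCP to kiln pt pk with tilt al"
    s=get_state();Rc=R.from_quat(s["eef_rot"]).as_matrix();Rt=toolR(al)
    p=k2w(pk)-off*Rt[:,2]
    print("clk",round(s["clock"],2),"tcp kiln",w2k(s["tool_pos"]).round(4),"F",s["contact_force"].round(1),"open",round(s["opening"],3))
    print("shift cm in present axes",(100*Rc.T@(p-s["tool_pos"])).round(2),"in target axes",(100*Rt.T@(p-s["tool_pos"])).round(2),"turn",R.from_matrix(Rc.T@Rt).as_rotvec().round(3))
def tri(s1,u1,s2,u2):
    o1,d1=ray(s1,[u1]);o2,d2=ray(s2,[u2]);A=np.c_[d1[0],-d2[0]]
    l=np.linalg.lstsq(A,o2-o1,rcond=None)[0];p,q=o1+l[0]*d1[0],o2+l[1]*d2[0]
    return (p+q)/2,np.linalg.norm(p-q)
E
python3 - <<'E'
from h import *
a=snapshot("side");b=snapshot("top");w=snapshot("wrist");st=get_state()
c=[]
for s,(u0,u1,v0,v1) in((a,(265,300,125,165)),(b,(240,262,125,145))):
    i=s["img"].astype(int);m=(i[...,0]>1.5*i[...,1]+8)&(i[...,0]>1.5*i[...,2]+8);m2=np.zeros_like(m);m2[v0:v1,u0:u1]=m[v0:v1,u0:u1]
    ys,xs=np.nonzero(m2);print(len(xs),xs.mean(),ys.mean(),xs.min(),xs.max(),ys.min(),ys.max());c.append((xs.mean(),ys.mean()))
p,e=tri(a,c[0],b,c[1]);q=w2k(p);print(q,e,"ang",np.arctan2(q[2]-.155,.145-q[0])-.055, "r",np.hypot(q[2]-.155,.145-q[0]))
Rt=R.from_quat(st["eef_rot"]).as_matrix();E=w["extrinsics"]
X=np.eye(4);X[:3,:3]=Rt.T@E[:3,:3];X[:3,3]=Rt.T@(E[:3,3]-st["tool_pos"]);np.save("X.npy",X);print(X.round(3).tolist())
for al in(0.35,.5):
  for x in(-.35,-.28,-.2):
    for y in(0.,-.1,):
      for z in(.3,.38):
        M=np.eye(4);M[:3,:3]=toolR(al);M[:3,3]=k2w([x,y,z]);w2=dict(w);w2["extrinsics"]=M@X
        print(al,x,y,z,proj(w2,[p]).round()[0],k2w([x,y,z]).round(2))
go([-.24,.085,.3],.35)
E
```

```text
17 285.52941176470586 141.94117647058823 282 289 141 143
5 249.2 136.6 245 254 136 138
[-0.03200369 -0.15662594  0.24561933] 0.005277828920599341 ang 0.4181720924499881 r 0.198852129812915
[[0.0, 0.955, 0.296, 0.077], [1.0, -0.0, 0.0, 0.001], [0.0, 0.296, -0.955, -0.135], [0.0, 0.0, 0.0, 1.0]]
0.35 -0.35 0.0 0.3 [-81.   1.] [ 0.52 -0.2   0.3 ]
0.35 -0.35 0.0 0.38 [ 8. 16.] [ 0.52 -0.2   0.38]
0.35 -0.35 -0.1 0.3 [-56. 120.] [ 0.62 -0.24  0.3 ]
0.35 -0.35 -0.1 0.38 [ 24. 113.] [ 0.62 -0.24  0.38]
0.35 -0.28 0.0 0.3 [-32. -12.] [ 0.55 -0.14  0.3 ]
0.35 -0.28 0.0 0.38 [56.  9.] [ 0.55 -0.14  0.38]
0.35 -0.28 -0.1 0.3 [ -8. 120.] [ 0.64 -0.17  0.3 ]
0.35 -0.28 -0.1 0.38 [ 70. 114.] [ 0.64 -0.17  0.38]
0.35 -0.2 0.0 0.3 [ 40. -29.] [ 0.57 -0.06  0.3 ]
0.35 -0.2 0.0 0.38 [121.  -1.] [ 0.57 -0.06  0.38]
0.35 -0.2 -0.1 0.3 [ 60. 122.] [ 0.67 -0.09  0.3 ]
0.35 -0.2 -0.1 0.38 [132. 115.] [ 0.67 -0.09  0.38]
0.5 -0.35 0.0 0.3 [-17.   9.] [ 0.52 -0.2   0.3 ]
0.5 -0.35 0.0 0.38 [61. 21.] [ 0.52 -0.2   0.38]
0.5 -0.35 -0.1 0.3 [  2. 115.] [ 0.62 -0.24  0.3 ]
0.5 -0.35 -0.1 0.38 [ 73. 111.] [ 0.62 -0.24  0.38]
0.5 -0.28 0.0 0.3 [21. -3.] [ 0.55 -0.14  0.3 ]
0.5 -0.28 0.0 0.38 [101.  13.] [ 0.55 -0.14  0.38]
0.5 -0.28 -0.1 0.3 [ 40. 117.] [ 0.64 -0.17  0.3 ]
0.5 -0.28 -0.1 0.38 [111. 112.] [ 0.64 -0.17  0.38]
0.5 -0.2 0.0 0.3 [ 80. -21.] [ 0.57 -0.06  0.3 ]
0.5 -0.2 0.0 0.38 [158.   2.] [ 0.57 -0.06  0.38]
0.5 -0.2 -0.1 0.3 [ 96. 120.] [ 0.67 -0.09  0.3 ]
0.5 -0.2 -0.1 0.38 [165. 114.] [ 0.67 -0.09  0.38]
clk 0.4 tcp kiln [-0.7716  0.1285  0.2496] F [-0.7 -0.3 -0.4] open 1.001
shift cm in present axes [ 40.05 -35.23  -5.03] in target axes [  4.35 -51.66  13.5 ] turn [0.332 0.134 0.76 ]
```

>>> {"method": "send_rows", "body": {"motion": [{"x": 0, "y": 0, "z": -3, "rx": 0, "ry": 0, "rz": 0.15, "jaw": 0}, {"x": 0, "y": 0, "z": -3, "rx": 0, "ry": 0, "rz": 0.15, "jaw": 0}, {"x": 0, "y": 0, "z": -3, "rx": 0, "ry": 0, "rz": 0.15, "jaw": 0}, {"x": 0, "y": 0, "z": -3, "rx": 0, "ry": 0, "rz": 0.15, "jaw": 0}, {"x": 0, "y": 0, "z": -2, "rx": 0, "ry": 0, "rz": 0.15, "jaw": 0}]}}

```text
clock: 0.9
tool_pos: [0.2704, -0.564, 0.3923]
eef_rot: [0.988, -0.154, 0.001, 0.001]
contact_force: [-0.6, -0.9, -1.0]
opening: 0.574
finger_force: 0.0
```

>>> {"method": "send_rows", "body": {"motion": [{"x": 2, "y": -4.5, "z": 0, "rx": 0, "ry": 0, "rz": 0, "jaw": 0}, {"x": 2, "y": -4.5, "z": 0, "rx": 0, "ry": 0, "rz": 0, "jaw": 0}, {"x": 2, "y": -4.5, "z": 0, "rx": 0, "ry": 0, "rz": 0, "jaw": 0}, {"x": 2, "y": -4.5, "z": 0, "rx": 0, "ry": 0, "rz": 0, "jaw": 0}, {"x": 2, "y": -4.5, "z": 0, "rx": 0, "ry": 0, "rz": 0, "jaw": 0}]}}

```text
clock: 1.4
tool_pos: [0.4337, -0.377, 0.3899]
eef_rot: [0.989, -0.151, 0.0, 0.0]
contact_force: [0.5, -1.1, 0.8]
opening: 0.114
finger_force: 0.0
```

Run:
```python
from h import *
go([-.26,-.08,.38],.45)
```

```text
clk 1.4 tcp kiln [-0.5429  0.032   0.3899] F [ 0.5 -1.1  0.8] open 0.114
shift cm in present axes [ 11.7  -28.09   0.99] in target axes [ 11.2  -25.05  13.2 ] turn [0.45  0.004 0.017]
```

>>> {"method": "send_rows", "body": {"motion": [{"x": 2.2, "y": -4.4, "z": 0, "rx": 0, "ry": 0, "rz": 0.01, "jaw": 0}, {"x": 2.2, "y": -4.4, "z": 0, "rx": 0, "ry": 0, "rz": 0.01, "jaw": 0}, {"x": 2.2, "y": -4.4, "z": 0, "rx": 0, "ry": 0, "rz": 0, "jaw": 0}, {"x": 2.2, "y": -4.4, "z": 0, "rx": 0, "ry": 0, "rz": 0, "jaw": 0}, {"x": 2.2, "y": -4.4, "z": 0, "rx": 0, "ry": 0, "rz": 0, "jaw": 0}]}}

```text
clock: 1.9
tool_pos: [0.6069, -0.2024, 0.3899]
eef_rot: [0.987, -0.161, 0.0, 0.0]
contact_force: [0.2, -0.6, 0.2]
opening: 0.005
finger_force: 0.0
```

>>> {"method": "send_rows", "body": {"motion": [{"x": 0, "y": -2, "z": 0, "rx": 0.12, "ry": 0, "rz": 0, "jaw": 0}, {"x": 0, "y": -2, "z": 0, "rx": 0.12, "ry": 0, "rz": 0, "jaw": 0}, {"x": 0, "y": -1, "z": 0, "rx": 0.12, "ry": 0, "rz": 0, "jaw": 0}, {"x": 0, "y": 0, "z": 0, "rx": 0.09, "ry": 0, "rz": 0, "jaw": 0}, {"x": 0, "y": 0, "z": 0, "rx": 0, "ry": 0, "rz": 0, "jaw": 0}]}}

```text
clock: 2.4
tool_pos: [0.6201, -0.161, 0.3928]
eef_rot: [0.962, -0.16, 0.035, -0.219]
contact_force: [-0.1, -1.0, -0.3]
opening: 0.0
finger_force: 0.0
```

Run:
```python
from h import *
import pickle
w=snapshot("wrist");pickle.dump(w,open("w1.pkl","wb"));save(w,"pics/w1.png")
go([-.18,-.08,.38],.45);go([-.24,.085,.16],.35,.011)
```

```text
clk 2.45 tcp kiln [-0.2773 -0.0768  0.3935] F [ 0.2 -0.1 -0.5] open 0.002
shift cm in present axes [ 0.27 -8.18  5.43] in target axes [ 0.32 -8.17  5.45] turn [ 0.002 -0.001 -0.006]
clk 2.45 tcp kiln [-0.2773 -0.0768  0.3935] F [ 0.2 -0.1 -0.5] open 0.002
shift cm in present axes [-16.16   6.74  21.55] in target axes [-16.18   4.51  22.11] turn [-0.098 -0.001 -0.006]
```

View pics/w1.png

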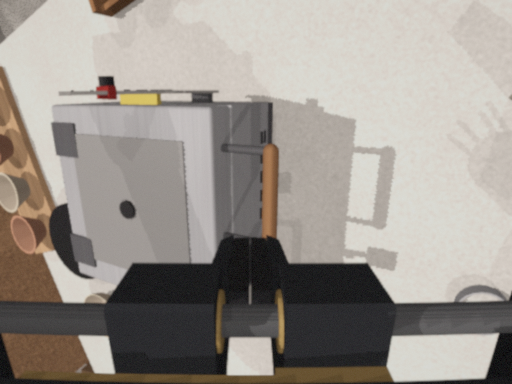

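The wrist view shows the tab at (107,92), the pointer at (140,99) and the grip's right end at (271,150). I'll take a second view from a shifted position.

>>> {"method": "send_rows", "body": {"motion": [{"x": 0, "y": -3.5, "z": 0, "rx": 0, "ry": 0, "rz": 0, "jaw": 0}, {"x": 0, "y": -3.5, "z": 0, "rx": 0, "ry": 0, "rz": 0, "jaw": 0}, {"x": 0, "y": -3, "z": 0, "rx": 0, "ry": 0, "rz": 0, "jaw": 0}, {"x": 0, "y": 0, "z": 0, "rx": 0, "ry": 0, "rz": 0, "jaw": 0}, {"x": 0, "y": 0, "z": 0, "rx": 0, "ry": 0, "rz": 0, "jaw": 0}]}}

```text
clock: 2.95
tool_pos: [0.6502, -0.0701, 0.4385]
eef_rot: [0.963, -0.155, 0.036, -0.219]
contact_force: [0.2, -0.8, -0.7]
opening: 0.004
finger_force: 0.0
```

Run:
```python
from h import *
import pickle
w=snapshot("wrist");pickle.dump(w,open("w2.pkl","wb"));w1=pickle.load(open("w1.pkl","rb"))
def blobs(s):
    h=cv2.cvtColor(cv2.GaussianBlur(s["img"],(3,3),0),cv2.COLOR_RGB2HSV);h[140:,:]=0 
    o={}
    for n,lo,hi in(("red",(170,120,50),(180,255,255)),("red0",(0,170,50),(6,255,255)),("yel",(22,130,90),(34,255,255))):
        m=cv2.inRange(h,lo,hi);N,_,st,c=cv2.connectedComponentsWithStats(m)
        if N>1: i=1+np.argmax(st[1:,4]);o[n]=(c[i].round(1),st[i].tolist())
    return o
print(blobs(w1),blobs(w))
c=np.hstack([cv2.resize(s["img"][70:120,x:x+130],None,fx=6,fy=6,interpolation=cv2.INTER_CUBIC)[:,:,::-1] for s,x in((w1,50),)])
d=cv2.resize(w["img"][70:120,100:230],None,fx=6,fy=6,interpolation=cv2.INTER_CUBIC)[:,:,::-1]
cv2.imwrite("pics/w12.png",np.vstack([c,d]))
```

```text
{'red': (array([109.5,  85. ]), [109, 85, 2, 1, 2]), 'red0': (array([109.3,  90.3]), [99, 86, 16, 11, 85]), 'yel': (array([140.7,  99. ]), [122, 95, 38, 9, 271])} {'red0': (array([209.2,  88.6]), [198, 83, 18, 13, 90]), 'yel': (array([213.9,  98.2]), [198, 94, 33, 7, 108])}
```

View pics/w12.png

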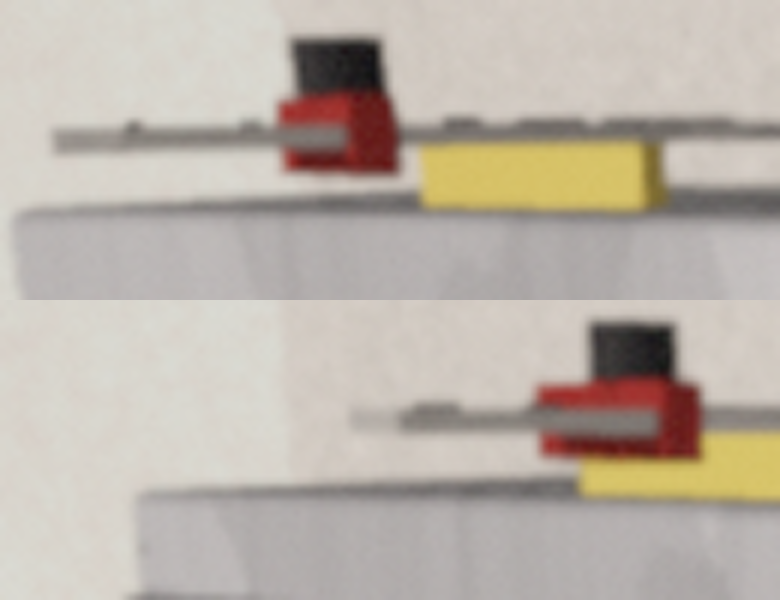

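Run:
```python
from h import *
import pickle
w1,w2=[pickle.load(open(f"w{i}.pkl","rb")) for i in(1,2)]
f1=lambda u,v:((u+.5)/6-.5+50,(v+.5)/6-.5+70); f2=lambda u,v:((u+.5)/6-.5+100,(v-300+.5)/6-.5+70)
for n,a,b in(("in_top",(287,172),(544,456)),("out_top",(350,172),(660,455)),("out_bot",(398,172),(700,457)),("in_top_far",(280,103),(540,388)),("out_bot_far",(388,97),(700,386)),("ptr_inner",(423,208),(580,494))):
    p,e=tri(w1,f1(*a),w2,f2(*b));q=w2k(p);print(n,q.round(4),"gap",round(e,4),"ang",round(np.arctan2(q[2]-.155,.145-q[0]),4),"r",round(np.hypot(q[2]-.155,.145-q[0]),4))
print("ptr tip exp",[ (proj(w,[k2w([-.038,-.15,z]) for z in(.161,.169)])).round(1).tolist() for w in(w1,w2)])
print("grip right end exp w1",proj(w1,[k2w([-.202,-.092,.177])]).round(1),"lid fr corner",proj(w1,[k2w([-.14,-.14,.2])]), "pad", )
go([-.24,.085,.165],.35,.011)
```

```text
in_top [-0.0145 -0.1503  0.2418] gap 0.0002 ang 0.4985 r 0.1816
out_top [-0.0515 -0.1506  0.2596] gap 0.0005 ang 0.489 r 0.2226
out_bot [-0.0549 -0.1502  0.2519] gap 0.0004 ang 0.4515 r 0.2222
in_top_far [-0.0133 -0.1628  0.2404] gap 0.0001 ang 0.4948 r 0.1799
out_bot_far [-0.0562 -0.1625  0.2535] gap 0.0005 ang 0.4552 r 0.224
ptr_inner [ 0.0278 -0.1408  0.1692] gap 0.0005 ang 0.1208 r 0.118
ptr tip exp [[[160.3, 96.6], [156.2, 96.7]], [[241.3, 95.3], [238.5, 95.4]]]
grip right end exp w1 [[270.8 150.2]] lid fr corner [[210.45147579 106.09909943]] pad
clk 3.0 tcp kiln [-0.185  -0.0769  0.4377] F [ 0.1 -0.2 -0.1] open 0.004
shift cm in present axes [-16.18  16.68  21.1 ] in target axes [-16.19  14.52  22.63] turn [-0.098 -0.001 -0.001]
```

>>> {"method": "send_rows", "body": {"motion": [{"x": -3, "y": 0, "z": 0, "rx": -0.1, "ry": 0, "rz": 0, "jaw": 0}, {"x": -3.3, "y": 3.6, "z": 0, "rx": 0, "ry": 0, "rz": 0, "jaw": 0}, {"x": -3.3, "y": 3.6, "z": 0, "rx": 0, "ry": 0, "rz": 0, "jaw": 0}, {"x": -3.3, "y": 3.6, "z": 0, "rx": 0, "ry": 0, "rz": 0, "jaw": 0}, {"x": -3.3, "y": 3.7, "z": 0, "rx": 0, "ry": 0, "rz": 0, "jaw": 0}]}}

```text
clock: 3.5
tool_pos: [0.4507, -0.1511, 0.3874]
eef_rot: [0.972, -0.159, 0.028, -0.171]
contact_force: [-0.6, -0.9, 0.1]
opening: 0.008
finger_force: 0.0
```

>>> {"method": "send_rows", "body": {"motion": [{"x": 0, "y": 0, "z": 4.5, "rx": 0, "ry": 0, "rz": 0, "jaw": 0}, {"x": 0, "y": 0, "z": 4.5, "rx": 0, "ry": 0, "rz": 0, "jaw": 0}, {"x": 0, "y": 0, "z": 4.5, "rx": 0, "ry": 0, "rz": 0, "jaw": 0}, {"x": 0, "y": 0, "z": 3.5, "rx": 0, "ry": 0, "rz": 0, "jaw": 0}, {"x": 0, "y": 0, "z": 0, "rx": 0, "ry": 0, "rz": 0, "jaw": 0}]}}

```text
clock: 4.0
tool_pos: [0.4689, -0.0929, 0.2252]
eef_rot: [0.972, -0.159, 0.024, -0.173]
contact_force: [-0.6, 0.1, -0.5]
opening: 0.002
finger_force: 0.0
```

Run:
```python
from h import *
w=snapshot("wrist");save(w,"pics/p1.png")
go([-.243,.085,.145],.35,.011)
print(proj(w,[k2w([-.237+i*.02,.085+j*.017,.14-i*.005]) for i in(-1,1) for j in(-1,1)]).round().tolist())
```

```text
clk 4.05 tcp kiln [-0.2631  0.0864  0.2273] F [ 0.7 -0.  -0.1] open 0.004
shift cm in present axes [0.17 0.93 7.32] in target axes [0.14 0.94 7.32] turn [ 0.     0.004 -0.004]
[[283.0, 180.0], [282.0, 227.0], [233.0, 172.0], [234.0, 215.0]]
```

View pics/p1.png

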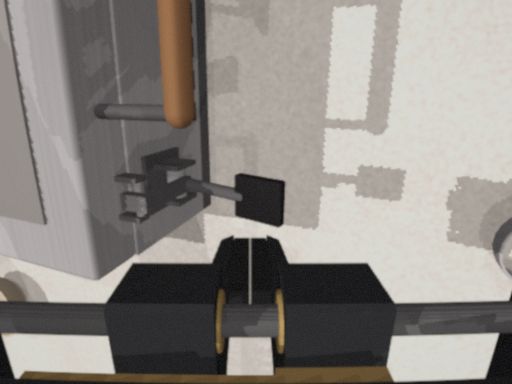

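The paddle is at (236–284, 175–224), as projected, and nothing is in the way. Descending to just above it.

>>> {"method": "send_rows", "body": {"motion": [{"x": 0.1, "y": 0.9, "z": 2.5, "rx": 0, "ry": 0, "rz": 0, "jaw": 0}, {"x": 0, "y": 0, "z": 2.5, "rx": 0, "ry": 0, "rz": 0, "jaw": 0}, {"x": 0, "y": 0, "z": 2, "rx": 0, "ry": 0, "rz": 0, "jaw": 0}, {"x": 0, "y": 0, "z": 0, "rx": 0, "ry": 0, "rz": 0, "jaw": 0}, {"x": 0, "y": 0, "z": 0, "rx": 0, "ry": 0, "rz": 0, "jaw": 0}]}}

```text
clock: 4.55
tool_pos: [0.4785, -0.0812, 0.1611]
eef_rot: [0.972, -0.159, 0.029, -0.171]
contact_force: [-0.3, -0.0, -0.3]
opening: 0.006
finger_force: 0.0
```

>>> {"method": "send_rows", "body": {"motion": [{"x": 0, "y": 0.17, "z": 0.47, "rx": 0, "ry": 0, "rz": 0, "jaw": 0}, {"x": 0, "y": 0.17, "z": 0.47, "rx": 0, "ry": 0, "rz": 0, "jaw": 0}, {"x": 0, "y": 0.17, "z": 0.47, "rx": 0, "ry": 0, "rz": 0, "jaw": 0}, {"x": 0, "y": 0.17, "z": 0.47, "rx": 0, "ry": 0, "rz": 0, "jaw": 0}, {"x": 0, "y": 0.17, "z": 0.47, "rx": 0, "ry": 0, "rz": 0, "jaw": 0}]}}

```text
clock: 5.05
tool_pos: [0.4786, -0.0811, 0.1352]
eef_rot: [0.972, -0.159, 0.03, -0.171]
contact_force: [0.1, -3.6, 4.1]
opening: 0.003
finger_force: 2.0
```

Run:
```python
from h import *
go([-.243,.085,.098],.35,.011)
```

```text
clk 5.05 tcp kiln [-0.248   0.0827  0.1352] F [ 0.1 -3.6  4.1] open 0.003
shift cm in present axes [-0.24  0.8   2.57] in target axes [-0.23  0.81  2.57] turn [ 0.001 -0.004 -0.003]
```

>>> {"method": "send_rows", "body": {"motion": [{"x": 0, "y": 0.17, "z": 0.47, "rx": 0, "ry": 0, "rz": 0, "jaw": 0}, {"x": 0, "y": 0.17, "z": 0.47, "rx": 0, "ry": 0, "rz": 0, "jaw": 0}, {"x": 0, "y": 0.17, "z": 0.47, "rx": 0, "ry": 0, "rz": 0, "jaw": 0}, {"x": 0, "y": 0.14, "z": 0.38, "rx": 0, "ry": 0, "rz": 0, "jaw": 0}, {"x": 0, "y": 0, "z": 0, "rx": 0, "ry": 0, "rz": 0, "jaw": 0}]}}

```text
clock: 5.55
tool_pos: [0.4787, -0.08, 0.1153]
eef_rot: [0.972, -0.159, 0.029, -0.172]
contact_force: [2.7, -4.2, 4.1]
opening: 0.006
finger_force: 2.6
```

>>> {"method": "send_rows", "body": {"motion": [{"x": 0, "y": 0.07, "z": 0.19, "rx": 0, "ry": 0, "rz": 0, "jaw": 0}, {"x": 0, "y": 0.07, "z": 0.19, "rx": 0, "ry": 0, "rz": 0, "jaw": 0}, {"x": 0, "y": 0.07, "z": 0.19, "rx": 0, "ry": 0, "rz": 0, "jaw": 0}, {"x": 0, "y": 0, "z": 0, "rx": 0, "ry": 0, "rz": 0, "jaw": 0}, {"x": 0, "y": 0, "z": 0, "rx": 0, "ry": 0, "rz": 0, "jaw": 0}]}}

```text
clock: 6.05
tool_pos: [0.4788, -0.0793, 0.11]
eef_rot: [0.972, -0.158, 0.029, -0.172]
contact_force: [3.7, -3.3, 5.2]
opening: 0.006
finger_force: 2.8
```

>>> {"method": "send_rows", "body": {"motion": [{"x": 0, "y": 0.07, "z": 0.19, "rx": 0, "ry": 0, "rz": 0, "jaw": 0}, {"x": 0, "y": 0.07, "z": 0.19, "rx": 0, "ry": 0, "rz": 0, "jaw": 0}, {"x": 0, "y": 0, "z": 0, "rx": 0, "ry": 0, "rz": 0, "jaw": 0}, {"x": 0, "y": 0, "z": 0, "rx": 0, "ry": 0, "rz": 0, "jaw": 0}, {"x": 0, "y": 0, "z": 0, "rx": 0, "ry": 0, "rz": 0, "jaw": 0}]}}

```text
clock: 6.55
tool_pos: [0.4791, -0.0789, 0.1077]
eef_rot: [0.972, -0.158, 0.03, -0.172]
contact_force: [0.9, -4.9, 23.5]
opening: 0.005
finger_force: 11.9
```

Run:
```python
from h import *
w=snapshot("wrist");s=snapshot("side")
c=np.vstack([w["img"][100:260,60:330]]);cv2.imwrite("pics/p2.png",cv2.resize(c,None,fx=2.5,fy=2.5,interpolation=cv2.INTER_CUBIC)[:,:,::-1])
for f in(0,.4,.5):
    a=-.299+f   # paddle centre angle below horizontal
    print(f,[(proj(w,[k2w([-.156-.0848*np.cos(a)-d*np.cos(f-.25),.085+j,.115-.0848*np.sin(a)-d*np.sin(f-.25)])])[0]-[60,100])*2.5 for d,j in((.02,.017),(.02,-.017),(-.02,-.017))])
go([-.243,.085,.098],.35,.011)
```

```text
0 [array([452.59863317, 661.26183682]), array([450.41341207, 463.87679738]), array([250.62469599, 384.86119906])]
0.4 [array([550.26554696, 507.93875025]), array([555.79574017, 345.99051474]), array([343.37487254, 327.84224298])]
0.5 [array([555.65580205, 477.19707249]), array([561.15623082, 323.12754689]), array([355.37236897, 314.81518587])]
clk 6.65 tcp kiln [-0.2457  0.083   0.1077] F [ 0.1 -4.5 23.4] open 0.003
shift cm in present axes [-0.2   0.08 -0.1 ] in target axes [-0.2   0.08 -0.1 ] turn [-0.002 -0.003 -0.   ]
```

View pics/p2.png

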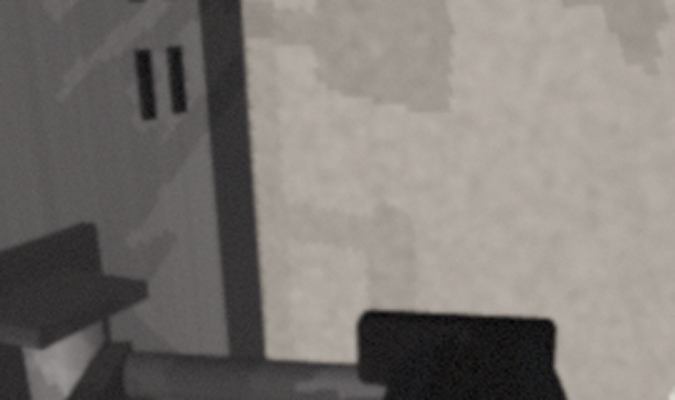

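Force jumped to 23 N and the paddle outline matches the 0.5 stop position, so the paddle is at the stop. Releasing it upwards.

>>> {"method": "send_rows", "body": {"motion": [{"x": 0, "y": -0.34, "z": -0.94, "rx": 0, "ry": 0, "rz": 0, "jaw": 0}, {"x": 0, "y": -0.34, "z": -0.94, "rx": 0, "ry": 0, "rz": 0, "jaw": 0}, {"x": 0, "y": -0.34, "z": -0.94, "rx": 0, "ry": 0, "rz": 0, "jaw": 0}, {"x": 0, "y": -0.34, "z": -0.94, "rx": 0, "ry": 0, "rz": 0, "jaw": 0}, {"x": 0, "y": -0.34, "z": -0.94, "rx": 0, "ry": 0, "rz": 0, "jaw": 0}]}}

```text
clock: 7.15
tool_pos: [0.4768, -0.0777, 0.1563]
eef_rot: [0.972, -0.157, 0.027, -0.173]
contact_force: [1.1, 2.0, 0.6]
opening: 0.001
finger_force: 0.9
```

>>> {"method": "send_rows", "body": {"motion": [{"x": 0, "y": 0, "z": -3, "rx": 0, "ry": 0, "rz": 0, "jaw": 0}, {"x": 0, "y": 0, "z": -4, "rx": 0, "ry": 0, "rz": 0, "jaw": 5}, {"x": 0, "y": 0, "z": -4, "rx": 0, "ry": 0, "rz": 0, "jaw": 5}, {"x": 0, "y": 0, "z": -4, "rx": 0, "ry": 0, "rz": 0, "jaw": 5}, {"x": 0, "y": 0, "z": 0, "rx": 0, "ry": 0, "rz": 0, "jaw": 5}]}}

```text
clock: 7.65
tool_pos: [0.4618, -0.1305, 0.3001]
eef_rot: [0.972, -0.159, 0.031, -0.17]
contact_force: [-0.5, -0.1, 0.0]
opening: 0.341
finger_force: 0.0
```

Run:
```python
from h import *
w=snapshot("wrist");save(w,"pics/g1.png")
go([-.1996,-.035,.2012],.35,-.008)
print("grip ends",proj(w,[k2w([-.1996,y,.2012]) for y in(-.092,.022)]).round(1).tolist(),"shut",proj(w,[k2w([-.202,y,.177]) for y in(-.092,.022)]).round(1).tolist())
print("paddle rest",proj(w,[k2w([-.237+i*.02,.085+j*.017,.14-i*.005]) for i in(-1,1) for j in(-1,1)]).round().tolist())
```

```text
clk 7.7 tcp kiln [-0.299   0.0844  0.298 ] F [-0.4 -0.2 -0.4] open 0.391
shift cm in present axes [11.89 -6.06 13.32] in target axes [11.94 -6.02 13.3 ] turn [ 0.001 -0.003 -0.002]
grip ends [[161.8, -49.6], [171.4, 115.3]] shut [[182.8, -38.1], [189.7, 113.6]]
paddle rest [[263.0, 164.0], [262.0, 199.0], [227.0, 159.0], [228.0, 192.0]]
```

View pics/g1.png

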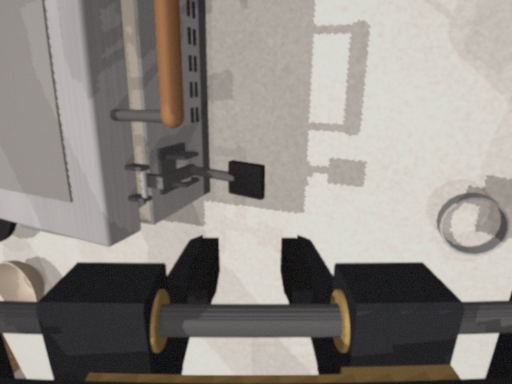

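The lid has popped (gap visible, bar end at (172,122), as expected for 0.07). The paddle is back up at (228–264, 160–199). Going to the grip.

>>> {"method": "send_rows", "body": {"motion": [{"x": 3, "y": -1.5, "z": 0, "rx": 0, "ry": 0, "rz": 0, "jaw": 5}, {"x": 3, "y": -1.5, "z": 0, "rx": 0, "ry": 0, "rz": 0, "jaw": 5}, {"x": 3, "y": -1.5, "z": 0, "rx": 0, "ry": 0, "rz": 0, "jaw": 5}, {"x": 2.9, "y": -1.5, "z": 0, "rx": 0, "ry": 0, "rz": 0, "jaw": 5}, {"x": 0, "y": 0, "z": 0, "rx": 0, "ry": 0, "rz": 0, "jaw": 5}]}}

```text
clock: 8.2
tool_pos: [0.5944, -0.1092, 0.3154]
eef_rot: [0.972, -0.156, 0.027, -0.173]
contact_force: [-0.6, 0.3, -0.0]
opening: 0.568
finger_force: 0.0
```

>>> {"method": "send_rows", "body": {"motion": [{"x": 0, "y": 0, "z": 3, "rx": 0, "ry": 0, "rz": 0, "jaw": 5}, {"x": 0, "y": 0, "z": 3, "rx": 0, "ry": 0, "rz": 0, "jaw": 5}, {"x": 0, "y": 0, "z": 2.5, "rx": 0, "ry": 0, "rz": 0, "jaw": 5}, {"x": 0, "y": 0, "z": 0, "rx": 0, "ry": 0, "rz": 0, "jaw": 5}, {"x": 0, "y": 0, "z": 0, "rx": 0, "ry": 0, "rz": 0, "jaw": 5}]}}

```text
clock: 8.7
tool_pos: [0.5999, -0.0848, 0.2363]
eef_rot: [0.972, -0.158, 0.026, -0.172]
contact_force: [-0.2, 0.1, 0.5]
opening: 0.566
finger_force: 0.0
```

Run:
```python
from h import *
w=snapshot("wrist");save(w,"pics/g2.png")
go([-.1996,-.035,.2012],.35,-.008)
```

```text
clk 8.75 tcp kiln [-0.2136 -0.0347  0.2374] F [-0.  -0.9  0.3] open 0.574
shift cm in present axes [ 0.03 -0.08  4.68] in target axes [ 0.03 -0.08  4.68] turn [ 0.    -0.    -0.003]
```

View pics/g2.png

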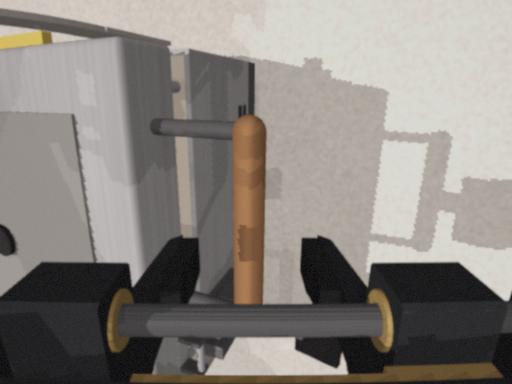

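The bar (u≈249) is centred between the fingers (199–301). Descending and closing.

>>> {"method": "send_rows", "body": {"motion": [{"x": 0, "y": 0, "z": 1.6, "rx": 0, "ry": 0, "rz": 0, "jaw": 5}, {"x": 0, "y": 0, "z": 1.6, "rx": 0, "ry": 0, "rz": 0, "jaw": 5}, {"x": 0, "y": 0, "z": 1.5, "rx": 0, "ry": 0, "rz": 0, "jaw": 5}, {"x": 0, "y": 0, "z": 0, "rx": 0, "ry": 0, "rz": 0, "jaw": 5}, {"x": 0, "y": 0, "z": 0, "rx": 0, "ry": 0, "rz": 0, "jaw": 1}], "grip_force": 30}}

```text
clock: 9.25
tool_pos: [0.6068, -0.0707, 0.1941]
eef_rot: [0.972, -0.159, 0.029, -0.172]
contact_force: [0.3, -0.3, -0.6]
opening: 0.499
finger_force: 0.0
```

>>> {"method": "send_rows", "body": {"motion": [{"x": 0, "y": 0, "z": 0, "rx": 0, "ry": 0, "rz": 0, "jaw": 1}, {"x": 0, "y": 0, "z": 0, "rx": 0, "ry": 0, "rz": 0, "jaw": 1}, {"x": 0, "y": 0, "z": 0, "rx": 0, "ry": 0, "rz": 0, "jaw": 1}, {"x": 0, "y": 0, "z": 0, "rx": 0, "ry": 0, "rz": 0, "jaw": 1}, {"x": 0, "y": 0, "z": 0, "rx": 0, "ry": 0, "rz": 0, "jaw": 1}], "grip_force": 30}}

```text
clock: 9.75
tool_pos: [0.6068, -0.07, 0.1935]
eef_rot: [0.972, -0.158, 0.028, -0.172]
contact_force: [-0.8, 0.3, 3.4]
opening: 0.192
finger_force: 30.0
```

```bash
cat >> h.py <<'E'
def arc(th,al,n=1):
    "lid angle now from grasp point, and the per-row shift/turn to lid angle th, tilt al in n rows"
    s=get_state();Rc=R.from_quat(s["eef_rot"]).as_matrix();g=w2k(s["tool_pos"]-.008*Rc[:,2])
    d=np.array([.145-g[0],g[2]-.155]);a=np.arctan2(d[1],d[0])-.0633
    print("clk",round(s["clock"],2),"lid",a.round(4),"r",np.hypot(*d).round(4),"y",g[1].round(4),"F",s["contact_force"].round(1),"M",s["moment"].round(2),"open",round(s["opening"],3),"ff",s["finger_force"])
    z=Rc.T@toolR(0)[:,2]; al0=np.arctan2((RK.T@Rc[:,2])[0],-(RK.T@Rc[:,2])[2])
    p0=s["tool_pos"];Rp=Rc;rr=np.hypot(*d);out=[]
    for i in range(1,n+1):
        t=a+(th-a)*i/n;l=al0+(al-al0)*i/n;b=t+.0633
        Rt=toolR(l);p=k2w([.145-rr*np.cos(b),g[1],.155+rr*np.sin(b)])+.008*Rt[:,2]
        out.append(np.r_[100*Rp.T@(p-p0),(l-al0)/n*n/i if i else 0]);p0=p;Rp=Rt
    print("tilt",al0.round(3),"rows (cm) x y z | rx:",np.round(out,2).tolist(),"rx/row",round((al-al0)/n,4))
E
python3 - <<'E'
from h import *
arc(.24,.18,5)
E
```

```text
clk 9.75 lid 0.0695 r 0.3478 y -0.0354 F [-0.8  0.3  3.4] M [-0.09  0.1  -0.04] open 0.192 ff 29.99628536403179
tilt 0.35 rows (cm) x y z | rx: [[-0.0, -0.54, -1.04, -0.03], [-0.0, -0.54, -1.04, -0.03], [0.0, -0.54, -1.04, -0.03], [-0.0, -0.54, -1.04, -0.03], [0.0, -0.54, -1.04, -0.03]] rx/row -0.034
```

>>> {"method": "send_rows", "body": {"motion": [{"x": 0, "y": -0.54, "z": -1.04, "rx": -0.034, "ry": 0, "rz": 0, "jaw": 1}, {"x": 0, "y": -0.54, "z": -1.04, "rx": -0.034, "ry": 0, "rz": 0, "jaw": 1}, {"x": 0, "y": -0.54, "z": -1.04, "rx": -0.034, "ry": 0, "rz": 0, "jaw": 1}, {"x": 0, "y": -0.54, "z": -1.04, "rx": -0.034, "ry": 0, "rz": 0, "jaw": 1}, {"x": 0, "y": -0.54, "z": -1.04, "rx": -0.034, "ry": 0, "rz": 0, "jaw": 1}]}}

```text
clock: 10.25
tool_pos: [0.6104, -0.0594, 0.2503]
eef_rot: [0.983, -0.161, 0.015, -0.088]
contact_force: [2.8, 0.2, -4.1]
opening: 0.193
finger_force: 30.0
```

Run:
```python
from h import *
arc(.39,.03,5)
```

```text
clk 10.25 lid 0.2377 r 0.3479 y -0.0355 F [ 2.8  0.2 -4.1] M [-0.2  -0.39 -0.09] open 0.193 ff 30.00459261238575
tilt 0.178 rows (cm) x y z | rx: [[-0.0, -0.48, -0.93, -0.03], [0.0, -0.48, -0.93, -0.03], [-0.0, -0.48, -0.93, -0.03], [-0.0, -0.48, -0.93, -0.03], [0.0, -0.48, -0.93, -0.03]] rx/row -0.0296
```

>>> {"method": "send_rows", "body": {"motion": [{"x": 0, "y": -0.48, "z": -0.93, "rx": -0.03, "ry": 0, "rz": 0, "jaw": 1}, {"x": 0, "y": -0.48, "z": -0.93, "rx": -0.03, "ry": 0, "rz": 0, "jaw": 1}, {"x": 0, "y": -0.48, "z": -0.93, "rx": -0.03, "ry": 0, "rz": 0, "jaw": 1}, {"x": 0, "y": -0.48, "z": -0.93, "rx": -0.03, "ry": 0, "rz": 0, "jaw": 1}, {"x": 0, "y": -0.4, "z": -0.8, "rx": -0.03, "ry": 0, "rz": 0, "jaw": 1}]}}

```text
clock: 10.75
tool_pos: [0.6161, -0.0428, 0.298]
eef_rot: [0.987, -0.161, 0.003, -0.014]
contact_force: [2.3, -0.7, -3.5]
opening: 0.189
finger_force: 30.0
```

Run:
```python
from h import *
arc(.417,.0,2)
ims=[]
for n in("wrist","side","top"):
    s=snapshot(n)
    pts=[k2w([.145-.19*np.cos(.472),-.15,.155+.19*np.sin(.472)])]
    u,v=proj(s,pts)[0];print(n,u.round(1),v.round(1))
    x,y=int(np.clip(u-30,0,452)),int(np.clip(v-25,0,334));ims.append(cv2.resize(s["img"][y:y+50,x:x+60],(600//2*1,250),interpolation=cv2.INTER_CUBIC)[:,:,::-1])
cv2.imwrite("pics/f1.png",np.hstack(ims[:2]) if 0 else np.hstack([cv2.resize(i,(260,217)) for i in ims]))
```

```text
clk 10.75 lid 0.3856 r 0.348 y -0.0356 F [ 2.3 -0.7 -3.5] M [-0.05 -0.52 -0.04] open 0.189 ff 30.00406578183174
tilt 0.028 rows (cm) x y z | rx: [[-0.0, -0.24, -0.48, -0.01], [0.0, -0.24, -0.48, -0.01]] rx/row -0.0141
wrist -5.4 28.2
side 282.2 142.4
top 247.0 137.4
```

View pics/f1.png

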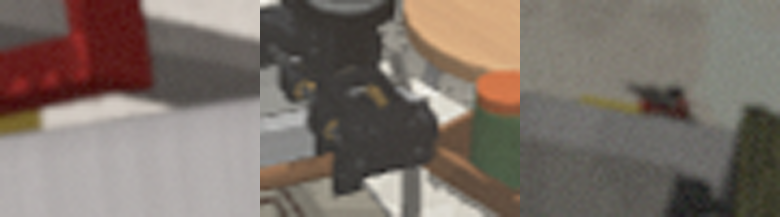

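Tab and pointer both still show at the wrist view's left edge. Making the last step up.

>>> {"method": "send_rows", "body": {"motion": [{"x": 0, "y": -0.25, "z": -0.48, "rx": -0.015, "ry": 0, "rz": 0, "jaw": 1}, {"x": 0, "y": -0.25, "z": -0.48, "rx": -0.015, "ry": 0, "rz": 0, "jaw": 1}, {"x": 0, "y": 0, "z": 0, "rx": 0, "ry": 0, "rz": 0, "jaw": 1}, {"x": 0, "y": 0, "z": 0, "rx": 0, "ry": 0, "rz": 0, "jaw": 1}, {"x": 0, "y": 0, "z": 0, "rx": 0, "ry": 0, "rz": 0, "jaw": 1}]}}

```text
clock: 11.4
tool_pos: [0.6175, -0.0384, 0.3078]
eef_rot: [0.987, -0.161, 0.001, 0.0]
contact_force: [3.4, -3.0, -2.7]
opening: 0.19
finger_force: 30.0
```

Run:
```python
from h import *
arc(.417,.0,1)
w=snapshot("wrist");save(w,"pics/f2full.png")
# expected pixels: pointer tip outer end upper/lower edges, at lid angle .417
def P(r,off,y,th): return k2w([.145-r*np.cos(th)+off*np.sin(th),y,.155+r*np.sin(th)+off*np.cos(th)])
print("ptr tip exp(top,bot @y-.15)",proj(w,[P(.183,o,-.15,.417) for o in(.014,.006)]).round(1).tolist())
print("tab out top/bot meas @y-.15",proj(w,[k2w(p) for p in([-.0145,-.1503,.2418],[-.0515,-.1506,.2596],[-.0549,-.1502,.2519])]).round(1).tolist())
cv2.imwrite("pics/f2.png",cv2.resize(w["img"][0:70,0:93],None,fx=8,fy=8,interpolation=cv2.INTER_CUBIC)[:,:,::-1])
```

```text
clk 11.4 lid 0.4171 r 0.348 y -0.0356 F [ 3.4 -3.  -2.7] M [-0.4  -0.9  -0.05] open 0.19 ff 30.00489592552185
tilt 0.0 rows (cm) x y z | rx: [[-0.0, 0.0, 0.0, -0.0]] rx/row -0.0001
ptr tip exp(top,bot @y-.15) [[-6.2, 30.1], [7.7, 31.9]]
tab out top/bot meas @y-.15 [[-9.6, 29.8], [32.1, 20.4], [47.0, 23.8]]
```

View pics/f2.png

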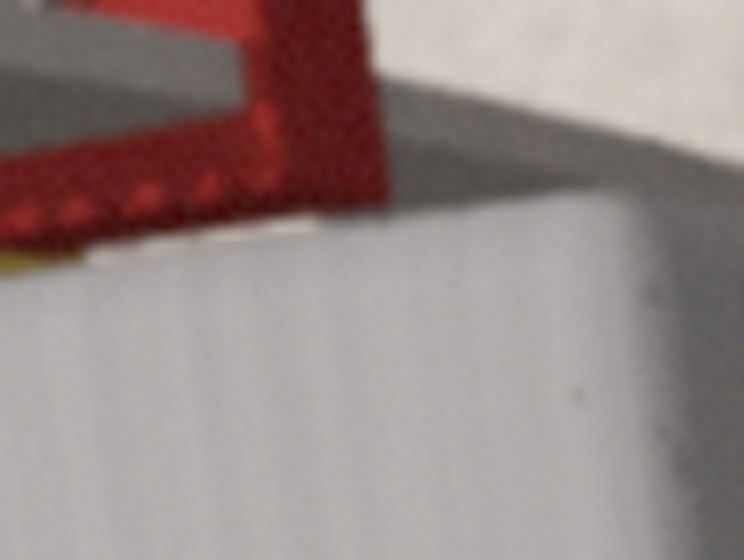

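The pointer tip sits at the tab's inner end: the tab corner shows at (48,25) and the pointer's lower edge at about u=10, where projection gives 47 and 8. That is within about 1 mm. The lid is at 0.417 against a measured tab angle of about 0.417, so I'm handing in.

Run:
```python
from h import *
print(finish_job())
```

```text
the job is handed in; nothing more can be done
None
```

The job is handed in: the paddle was pressed to its stop and sprang back up, the lid popped free, and the arm is holding it by the wooden grip at about 0.417 rad, level with the red tab to within about 1 mm by my measurement.

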